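# Reverse the ratchet and open the cam clamp

## Robot

A 6-joint arm with a two-finger parallel gripper is mounted at the origin on a cart in front of the work surface, level with it; the furniture and walls round the work are solid. World frame = base frame: x ahead of the robot, y to its left, z up, the work surface at z = 0. Lengths are in mm, angles in rad, forces in N, time in s.
With the tool pointing down it reaches from about 400 to 925 mm from the base axis. Payload 12.5 kg.
Tool frame: the origin (TCP) lies between the finger pads; the fingertips stand 25 mm ahead of it and the grasp point (between the pads) lies 6 mm ahead of it; z points along the fingers, y is the line along which they close (so a half turn about z gives the same grasp; the last joint's range is limited). The gripper opens to 95 mm and grips with 3 to 60 N. Pads are 20 mm wide; open, the fingers measure 119 mm over their backs; the gripper's body (75 mm by 180 mm) begins 59 mm behind the grasp point.
Start: joints at [1.135, 0.491, 1.559, -0, 1.092, -0.106], TCP at [202.391, 591.339, 239.661] pointing down, gripper open.
Joint ranges: [-3.1, 3.1], [-0.84, 2.19], [0.05, 2.79], [-1.13, 4.28], [0.06, 2.93], [-2.69, 2.69]. Speed limits (rad/s): [2.22, 2.22, 2.79, 3.14, 3.14, 3.14].

## Interface

Orientations are given as [roll, pitch, yaw] about the fixed x, y, z axes, in that order (R = Rz(yaw) Ry(pitch) Rx(roll)).
In Python, from cell import state, read_camera, job_done, cut_out gives the robot as it stands. The module is installed in compiled form; this text tells all that it offers.
- The arm moves only by the tool jog_arm, never from a script. Its argument "motion" is a list of rows, each a list of 2 entries, a list of its own where there are three numbers: the shift along the tool's x, y, z in mm, then the turn about the tool's z in rad. A call has 1 to 5 rows; each row is the pose to reach, as a shift and turn from the pose commanded when the call began, along the tool's axes at that moment; what a row does not reach only later rows make up. A row lasts 1/10 s, in which the tool goes at most 50 mm and 8.59 degrees, less where a joint would pass 70% of its speed; a pose out of reach is approached as far as the arm can. A call with a gripper value outside its range is refused whole. "grip" is the closure, from 0 (fully open) to 1 (shut), set as the call begins (left out, the last holds). The fingers move at their own pace and stop on an object; the grip force is fixed at half the most. Time passes only in rows, so rows that repeat a pose let the fingers close. It gives the time, the measured TCP pose, the force, the opening and the grip force at its end, in the units of the state.
- state(): the state, without advancing time (a new reading comes with each control period).
- read_camera(name): name is "side" or "top" or "wrist"; returns a dict with "img" (400x640x3 uint8, blue, green, red), "vertical_fov" (degrees; the focal length in pixels is half the picture's height over the tangent of half this angle, whatever the lens; pixels are square), "cx", "cy" (the principal point, pixels), "k1" (the pictures are not rectified: a ray, as slopes to the right and down, at radius r is drawn at 1 + k1 r^2 times it, then the intrinsics apply), "extrinsics" (4x4, takes a point from camera to world coordinates). Camera axes: x right, y up, looking along -z (the intrinsics and any distortion apply to the point x, -y, -z); pixel columns grow to the right and rows downward; lengths in mm; the calibration is good to about 2 mm. A picture is of the moment at which its call begins. There is no depth.
- job_done(): hands the job in; it is judged then, once.
Trained networks look in a picture, given as the dict that the camera call returned (one of the last four; its "shot" number tells which), for a name from the list of things; names that differ only in an ending like _2 or _b are one class to them, and where a whole thing is asked for, a point or a joint stands for the part that bears it (a point fixed in the world has none). Each returns a list of dicts, best first, with "p" (0 to 1); they miss things now and then, are a little off and sometimes report something else, mostly with a low value. They report only what shows in the picture. A call takes as long as a camera call. They do not tell look-alikes from the thing itself.
- cut_out(name, picture): "region" (400x640 bool, what is visible of it) and "box" ([left, top, right, bottom] in pixels, round what is visible of it).
The state is a dict: "t": time; "joints": joint angles; "qvel": joint speeds; "tau": joint torques, N m; "eef_pos": TCP position; "tcp_rot": TCP orientation; "ft_force": force on the tool from outside, world axes, zero at the start; "moment": the same for the moment, N m; "opening": opening from 0.0 (shut) to 1.0 (fully open); "grip_force": force on a finger pad.
Only numpy, scipy, OpenCV 4.12 (cv2) and the standard library are available. Lean on these libraries where they do the work, as an engineer would, in place of code of your own. Each camera call takes 0.05 s, during which the arm holds its last target. There are 200 camera calls.

## Task

Open the blue cam clamp that holds the grey disc: flip the small red direction lever on the ratchet right over to the loosening side first, then swing the ratchet handle counterclockwise (seen from above) until the clamp comes up against its open stop, which you will feel. Push gently - don't force the little lever or ram the handle against the stop - never turn the bolt tighter, leave the disc lying in the clamp and the other things where they are.

Things in the scene. Friction and masses are not known exactly. Their poses are not given: they have to be found in the camera images.
- clamp: Blue cam clamp screwed to the bench (cannot move), base 158 x 84 x 24 mm. Origin on the bench under its vertical hex bolt; +x points from the bolt to the steel jaws (up to z = 50 mm) and the disc. The bolt loosens counterclockwise from above, against about 0.5 N m of friction, and keeps its place; it starts 0.50 to 0.70 rad (not known exactly) short of an open stop
- bolt_axis (a point): Point on the hex bolt's vertical axis, 60 mm above the bench: the centre about which the ratchet swings. The ratchet has 8 teeth: once the lever is flipped the handle may swing up to 0.8 rad freely before the pawl bites and the bolt turns with it
- ratchet: Steel ratchet captive on the bolt. Origin on the bolt axis at bench height; +x points along the handle, z up. Head: radius 33 mm, z = 37 to 57 mm. Neck: 60 to 100 mm from the axis, 18 mm wide, z = 40 to 53 mm. It swings -1.0 to +1.15 rad about the clamp's -x direction (counterclockwise positive), starts at -0.8 to -0.6, stays where left, drags with 0.25 N m. Over 14 N on it is forcing
- handle_grip (a point): Centre of the black, red-ribbed rubber grip, 140 mm from the bolt axis; the grip runs from 95 to 185 mm from the axis, 24 mm wide, z = 37.5 to 55.5 mm. The push needed there is about 2 N while the handle swings free, 5.5 N while the bolt turns (most of it relaxes while you pause), and climbs by about 0.7 N per mm at the stop and stays
- direction_lever: Small red direction lever on the ratchet head, on a vertical pivot 48 mm from the bolt axis along the handle (its origin, at bench height); +x points to its post. Yaw relative to the ratchet: -0.36 rad (post clockwise: tightens; counterclockwise swings only click) to +0.36 rad (post counterclockwise: loosens), a stop at each end. Starts tightening, stays where left. Over 8 N on it is forcing
- lever_tip (a point): Top centre of the lever's upright round post, 30 mm from the lever's pivot, 9 mm thick, z = 58 to 84 mm. Turning the lever takes about 1.5 to 2.5 N here; pushed on against its stop with more than about 3 N it begins to swing the whole handle
- jaw_face (a point): Top middle of the sliding steel jaw's face towards the disc, 50 mm above the bench. In the clamp's frame it lies at x = 57.5 mm when fully tight and x = 53.3 mm at the open stop (6 mm per rad of the bolt)
- disc: Grey steel disc, 36 mm across, 14 mm high, lying on the clamp base between the jaws; origin at the centre of its underside. Stays there
- oil_bottle: Small amber oil bottle with red nozzle, 36 mm across, 92 mm high, bystander; origin at the centre of its underside
- pink_clamp: Pink clamp block with a wing screw, 40 x 58 x 62 mm, bystander; origin at the centre of its underside
- loupe: Black eye loupe, 31 mm across, 31 mm high, bystander; origin at the centre of its underside
- marker_pen: Black marker pen lying, 128 mm long, 16 mm thick, bystander; origin at the centre of its underside
- hex_key: Dark hex key lying, 94 x 30 mm, 8 mm thick, bystander; origin at the centre of its underside
- dust_brush: Dusting brush lying, 129 mm long, 16 mm thick, bystander; origin at the centre of its underside
- caliper: Digital caliper lying, 165 x 66 mm, 14 mm thick, bystander; origin at the centre of its underside
Not all that is in view belongs to the job. Leave any brown or purple look-alike of the disc alone.

How it is judged:
By the outcome, as a careful person would: the job done as asked, in the order asked, and still so for the second after the job is handed in, with the robot touching nothing.
It also fails if it takes over 70 s, if anything falls off the work surface, if the arm or the gripper's body presses on something with over 40 N, if the wrist force passes 120 N, or if a joint passes its speed limit or range.

## Working session

There is one attempt and no reset: what is moved stays moved. The work goes in short steps, Python scripts to look and compute and a tool call to move; the robot and the scene stay as the last step left them, time stands still between calls to the robot, and variables do not carry over. Pictures are saved under pics/ and viewed, at most 10 in all, crops included, and the job is handed in when it is done.

Besides the shell and the picture viewer there is one more tool, called after "Emit:" as name(argument=value, ...) on one line, values as JSON. jog_arm: Moves the arm, as the interface text tells. Its arguments: {"type":"object","properties":{"motion":{"type":"array"},"grip":{"type":"number"}},"required":["motion"]}

```bash
mkdir -p pics; cat > h.py <<'E'
import numpy as np, cv2
from cell import state, read_camera, job_done, cut_out
def K(p):
    h,w=p["img"].shape[:2]; f=h/2/np.tan(np.radians(p["vertical_fov"])/2); return f
def proj(p,X):
    E=np.array(p["extrinsics"]); c=(np.atleast_2d(X)-E[:3,3])@E[:3,:3]
    s=np.c_[c[:,0]/-c[:,2],c[:,1]/c[:,2]]
    s=s*(1+p["k1"]*(s**2).sum(1,keepdims=True)); return s*K(p)+[p["cx"],p["cy"]]
def at_z(p,uv,z):
    d=(np.atleast_2d(uv).astype(float)-[p["cx"],p["cy"]])/K(p); s=d.copy()
    for _ in range(20): s=d/(1+p["k1"]*(s**2).sum(1,keepdims=True))
    E=np.array(p["extrinsics"]); r=np.c_[s[:,0],-s[:,1],-np.ones(len(s))]@E[:3,:3].T
    return E[:3,3]+r*((z-E[2,3])/r[:,2:])
def cen(m): 
    y,x=np.nonzero(m); return np.array([x.mean(),y.mean()])
E
python3 - <<'E'
from h import *
s=state(); print({k:np.round(s[k],3) for k in ("t","eef_pos","tcp_rot","ft_force","opening")})
for n in ("top","side"):
    p=read_camera(n); cv2.imwrite(f"pics/{n}0.png",p["img"]); print(n,np.round(p["extrinsics"],2).tolist())
    for o,z in (("clamp",24),("ratchet",47),("handle_grip",55),("direction_lever",70),("lever_tip",84),("disc",14),("jaw_face",50)):
        for d in cut_out(o,p)[:2]:
            c=cen(d["region"]); print(o,round(d["p"],2),d["box"],c.round(1),at_z(p,c,z)[0].round(1))
E
```

```text
{'t': np.float64(0.0), 'eef_pos': array([202.305, 591.124, 239.042]), 'tcp_rot': array([-3.14 , -0.   ,  2.812]), 'ft_force': array([-0.441,  0.24 , -0.389]), 'opening': np.float64(1.002)}
top [[-0.01, 1.0, -0.08, 456.51], [-1.0, -0.01, 0.0, 117.25], [0.0, 0.08, 1.0, 1097.59], [0.0, 0.0, 0.0, 1.0]]
clamp 0.97 [257.3, 145.2, 329.3, 234.4] [304.  185.9] [599.  156.7  24. ]
ratchet 0.82 [257.5, 175.5, 325.3, 236.0] [294.3 199.3] [559.  182.9  47. ]
ratchet 0.58 [208.8, 261.8, 255.4, 273.7] [232.4 267.7] [373.8 351.7  47. ]
handle_grip 0.61 [258.8, 174.5, 325.1, 228.8] [294.8 199. ] [559.  181.2  55. ]
direction_lever 0.39 [288.5, 194.5, 300.2, 199.8] [296.3 196.6] [563.9 176.1  70. ]
lever_tip 0.37 [286.3, 195.1, 297.5, 202.5] [294.1 197.5] [560.2 181.1  84. ]
disc 0.7 [264.4, 184.5, 278.0, 195.7] [272.5 189. ] [592.3 247.   14. ]
disc 0.6 [309.5, 155.1, 319.5, 166.7] [315.1 160.4] [673.8 125.   14. ]
jaw_face 0.64 [301.5, 165.6, 321.4, 171.0] [313.3 169.5] [641.3 129.8  50. ]
side [[1.0, 0.01, -0.07, 449.17], [-0.07, 0.35, -0.93, -1047.11], [0.01, 0.94, 0.35, 515.41], [0.0, 0.0, 0.0, 1.0]]
clamp 0.64 [292.3, 193.8, 387.1, 239.3] [344.6 220.9] [603.5 160.3  24. ]
ratchet 0.71 [293.6, 193.6, 357.0, 223.5] [327.2 209.3] [561.  184.8  47. ]
handle_grip 0.97 [293.8, 192.9, 355.8, 224.1] [327. 209.] [558.7 165.9  55. ]
handle_grip 0.56 [228.9, 301.2, 285.5, 325.2] [252.2 310.2] [ 394.7 -302.8   55. ]
lever_tip 0.49 [321.8, 191.1, 334.1, 210.8] [326.1 201. ] [554.1 145.2  84. ]
disc 0.39 [335.4, 199.0, 346.5, 208.1] [340.  203.7] [608.6 314.4  14. ]
```

```bash
python3 - <<'E'
import cv2
t=cv2.imread("pics/top0.png")[125:275,190:390]; s=cv2.imread("pics/side0.png")[150:280,230:430]
cv2.imwrite("pics/v1.png",cv2.resize(t,None,fx=4,fy=4,interpolation=3)); cv2.imwrite("pics/v2.png",cv2.resize(s,None,fx=4,fy=4,interpolation=3))
E
```

```text
(no output)
```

View pics/v1.png

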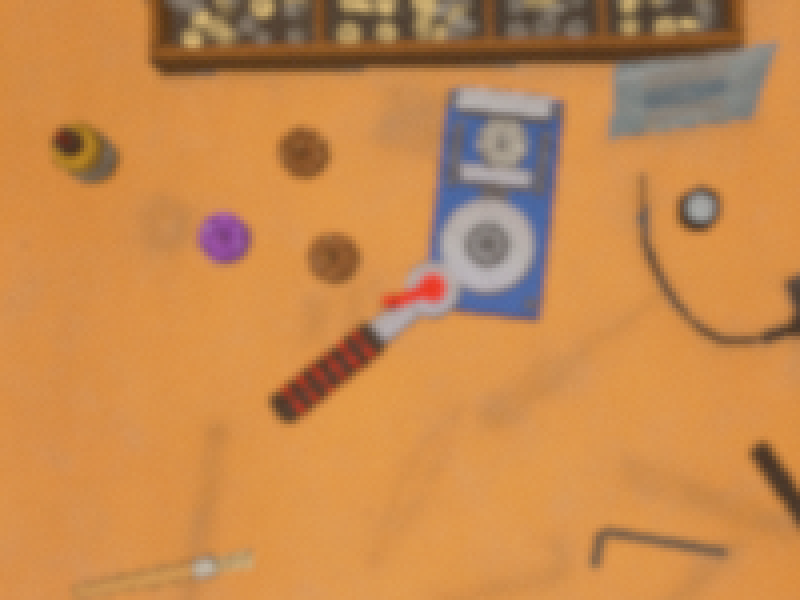

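View pics/v2.png

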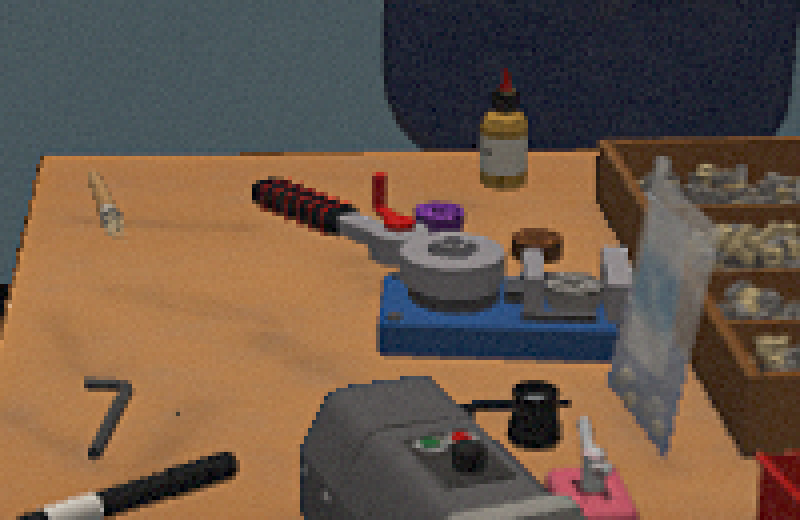

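The top view shows the bolt at pixel (312,186). The handle runs down-left to (261,226), and the lever post points left at (287,200), which is the clockwise, tightening side. I'll move the arm over the ratchet for a closer look.

Emit:
jog_arm(motion=[[[-40,-23,0],0.1],[[-80,-46,0],0.2],[[-120,-69,0],0.3],[[-160,-92,0],0.4],[[-200,-115,0],0.5]], grip=1)

```text
t: 1.3
eef_pos: [355.3, 416.3, 239.8]
tcp_rot: [3.141, -0.0, 2.308]
ft_force: [0.8, 0.3, 0.1]
opening: 0.638
grip_force: 0.0
```

Emit:
jog_arm(motion=[[[-45,-2,0],0.03],[[-90,-4,0],0.07],[[-135,-6,0],0.07],[[-180,-8,0],0.07],[[-220,-12,0],0.07]])

```text
t: 1.8
eef_pos: [495.3, 245.6, 239.8]
tcp_rot: [3.141, 0.0, 2.241]
ft_force: [0.5, 0.6, 1.1]
opening: 0.215
grip_force: 0.0
```

```bash
python3 - <<'E'
from h import *
s=state(); print(s["eef_pos"],s["tcp_rot"])
p=read_camera("wrist"); cv2.imwrite("pics/w1.png",p["img"]); print(np.round(p["extrinsics"],2).tolist())
for o,z in (("clamp",24),("ratchet",47),("handle_grip",55),("direction_lever",60),("lever_tip",84),("disc",14),("jaw_face",50)):
    for d in cut_out(o,p)[:2]:
        c=cen(d["region"]); print(o,round(d["p"],2),d["box"],c.round(1),at_z(p,c,z)[0].round(1))
E
```

```text
[495.29440584 245.60588045 239.80672611] [3.14101634e+00 1.70583948e-04 2.24136196e+00]
[[0.78, -0.6, -0.16, 449.34], [0.62, 0.76, 0.2, 301.88], [0.0, -0.26, 0.97, 385.75], [0.0, 0.0, 0.0, 1.0]]
clamp 0.91 [297.1, 153.4, 353.1, 339.3] [330.3 246.7] [551.6 188.5  24. ]
ratchet 0.72 [307.2, 153.4, 348.9, 335.9] [330.6 239.1] [539.5 203.2  47. ]
handle_grip 0.96 [302.7, 152.2, 351.9, 333.2] [330.7 239.6] [537.8 205.1  55. ]
direction_lever 0.53 [329.2, 248.2, 340.2, 276.2] [335.1 265.3] [559.4 185.8  60. ]
lever_tip 0.6 [511.7, 135.8, 584.4, 171.9] [546.  155.5] [635.9 405.1  84. ]
lever_tip 0.58 [324.3, 247.7, 340.2, 273.4] [334.8 265.6] [551.3 193.9  84. ]
disc 0.98 [429.7, 233.8, 457.1, 262.3] [444.3 245.6] [664.9 274.9  14. ]
disc 0.76 [370.5, 213.9, 401.3, 241.7] [385.3 226. ] [590.2 248.6  14. ]
```

View pics/w1.png

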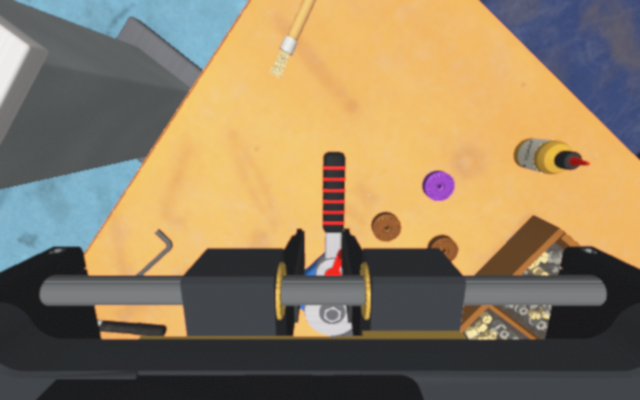

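The wrist view shows the handle from about (334,153) to (334,232). The lever's red tip is near (341,255) and the hex bolt near (333,315).

```bash
python3 - <<'E'
from h import *
p=read_camera("wrist"); q=read_camera("top")
b1=at_z(q,[312.2,185.8],57)[0]; b2=at_z(p,[333,315],57)[0]
e1=at_z(q,[261.2,226],50)[0]; e2=at_z(p,[334,153],50)[0]; g2=at_z(p,[334,232],55)[0]
print(b1,b2,e1,e2,g2)
cl=at_z(q,[[(450/4+190),88/4+125],[430/4+190,310/4+125],[563/4+190,100/4+125],[540/4+190,320/4+125]],24);print(cl.round(1))
B=b1[:2]
for e in(e1,e2,g2): v=(e-b1)[:2]; print(np.arctan2(v[1],v[0]),np.hypot(*v))
a=np.arctan2(*(e2-b1)[1::-1]) 
u=lambda t:np.array([np.cos(t),np.sin(t)])
for r in(-.36,0,.36):
    P=B+48*u(a)+30*u(a+r); print(r,P, proj(p,[[*P,84]]),proj(q,[[*P,84]]))
# red mask
for n,im in(("p",p),("q",q)):
    h=cv2.cvtColor(im["img"],cv2.COLOR_BGR2HSV); m=((h[...,0]<6)|(h[...,0]>174))&(h[...,1]>190)&(h[...,2]>150)
    y,x=np.nonzero(m); print(n,[(i,j) for i,j in zip(x,y) if (n=="p" and 315<i<360 and 235<j<300) or (n=="q" and 280<i<306 and 190<j<206)])
c=p["img"][140:340,260:420]; cv2.imwrite("pics/w2.png",cv2.resize(c,None,fx=3,fy=3,interpolation=2))
E
```

```text
[594.75186439 133.11479614  57.        ] [596.68030523 136.71587843  57.        ] [486.10380917 273.6197536   50.        ] [479.34920309 283.64970604  50.        ] [533.10603898 217.08163901  55.        ]
[[710.9 160.4  24. ]
 [552.1 175.4  24. ]
 [701.5  79.9  24. ]
 [544.3  98.   24. ]]
2.2290237118932077 177.61205750852358
2.224847938349488 189.68008154626258
2.204088156082985 104.16639809521388
-0.36 [556.85336651 199.92113349] [[342.38837955 267.55610493]] [[287.07348728 198.80713637]]
0 [547.29612993 195.01756883] [[332.19012761 265.6807094 ]] [[288.9247988 202.3630461]]
0.36 [540.07894206 187.06157005] [[321.89172485 267.22059142]] [[291.92334601 205.03716159]]
p []
q [(np.int64(297), np.int64(195)), (np.int64(298), np.int64(195)), (np.int64(296), np.int64(196)), (np.int64(297), np.int64(196)), (np.int64(298), np.int64(196)), (np.int64(299), np.int64(196)), (np.int64(295), np.int64(197)), (np.int64(296), np.int64(197)), (np.int64(297), np.int64(197)), (np.int64(298), np.int64(197)), (np.int64(299), np.int64(197)), (np.int64(294), np.int64(198)), (np.int64(295), np.int64(198)), (np.int64(296), np.int64(198)), (np.int64(297), np.int64(198)), (np.int64(298), np.int64(198)), (np.int64(289), np.int64(199)), (np.int64(290), np.int64(199)), (np.int64(291), np.int64(199)), (np.int64(287), np.int64(200)), (np.int64(288), np.int64(200)), (np.int64(289), np.int64(200))]
```

View pics/w2.png

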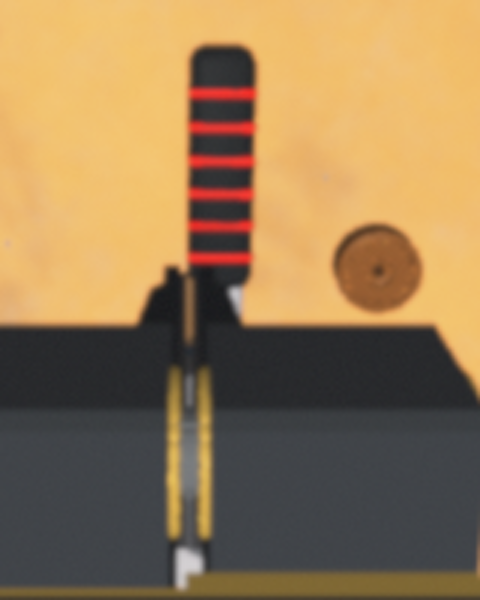

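Emit:
jog_arm(motion=[[[-30,25,10],0],[[-72,52,40],0],[[-72,52,85],0],[[-72,52,125],0],[[-72,52,147],0]])

```text
t: 2.8
eef_pos: [578.3, 223.3, 89.2]
tcp_rot: [-3.138, -0.002, 2.242]
ft_force: [0.2, -0.4, 0.4]
opening: 0.003
grip_force: 0.0
```

Emit:
jog_arm(motion=[[[0,-3,0],0],[[0,-6,0],0],[[0,-9,0],0],[[0,-10,0],0],[[0,-11,0],0]])

```text
t: 3.3
eef_pos: [571.2, 216.6, 93.9]
tcp_rot: [3.14, 0.001, 2.242]
ft_force: [-0.2, 0.5, 0.4]
opening: 0.006
grip_force: 0.0
```

```bash
python3 - <<'E'
from h import *
s=state(); print(s["eef_pos"],s["tcp_rot"],s["ft_force"])
p=read_camera("wrist"); q=read_camera("side")
a=cv2.resize(p["img"][140:340,260:420],None,fx=3,fy=3,interpolation=2); b=cv2.resize(q["img"][170:240,280:365],None,fx=4,fy=600/70,interpolation=2)
cv2.imwrite("pics/w3.png",np.hstack([a,b[:600,:320]]))
E
```

```text
[571.15919408 216.55835296  93.89948561] [3.13972334e+00 7.23205873e-04 2.24183994e+00] [-0.20281348  0.47584361  0.39926281]
```

View pics/w3.png

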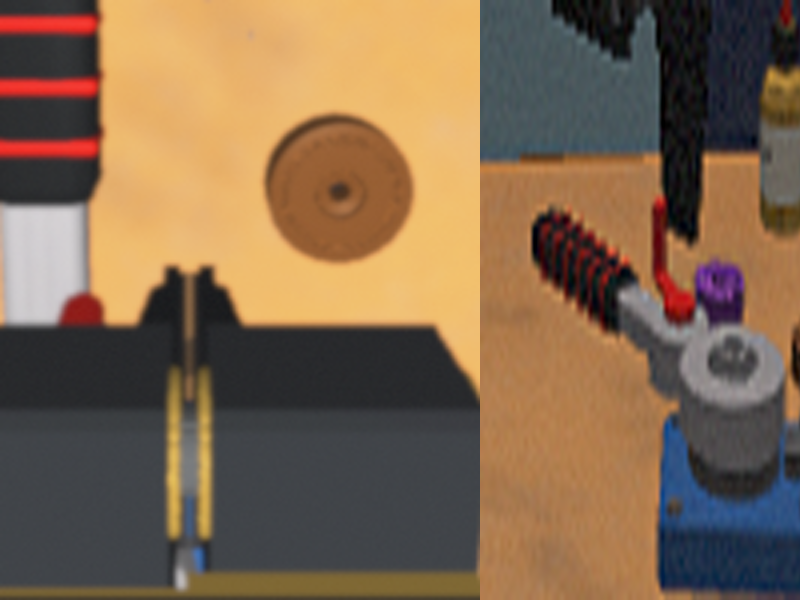

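The finger is on the clockwise side of the post at the right height, with a gap of about 6 mm. I'll push slowly and watch the force.

Emit:
jog_arm(motion=[[[0,-3,0],0],[[0,-5,0],0],[[0,-7,0],0],[[0,-9,0],0],[[0,-10,0],0]])

```text
t: 3.9
eef_pos: [563.0, 210.2, 92.7]
tcp_rot: [3.141, -0.0, 2.242]
ft_force: [0.6, 1.9, -0.0]
opening: 0.001
grip_force: 0.5
```

Emit:
jog_arm(motion=[[[0,-1,0],0],[[0,-2,0],0],[[0,-3,0],0],[[0,-4,0],0],[[0,-5,0],0]])

```text
t: 4.4
eef_pos: [559.1, 207.2, 92.7]
tcp_rot: [3.141, -0.0, 2.242]
ft_force: [1.1, 1.5, 0.1]
opening: 0.005
grip_force: 0.8
```

Emit:
jog_arm(motion=[[[0,-1.5,0],0],[[0,-3,0],0],[[0,-4,0],0],[[0,-5,0],0],[[0,-6,0],0]])

```text
t: 4.9
eef_pos: [554.4, 203.4, 92.7]
tcp_rot: [3.141, -0.0, 2.242]
ft_force: [0.2, 2.6, 1.1]
opening: 0.007
grip_force: 1.2
```

Emit:
jog_arm(motion=[[[0,-1,0],0],[[0,-1.5,0],0],[[0,-2,0],0],[[0,-2.5,0],0],[[0,-3,0],0]])

```text
t: 5.4
eef_pos: [552.1, 201.5, 92.7]
tcp_rot: [3.141, -0.0, 2.242]
ft_force: [1.9, 2.7, 0.1]
opening: 0.007
grip_force: 1.2
```

```bash
python3 - <<'E'
from h import *
s=state(); print(s["eef_pos"],s["ft_force"])
p=read_camera("wrist"); q=read_camera("side"); t=read_camera("top")
a=cv2.resize(p["img"][140:340,240:380],None,fx=3,fy=3,interpolation=2); b=cv2.resize(q["img"][170:230,280:360],(380,285),interpolation=2); c=cv2.resize(t["img"][165:240,250:350],(380,285),interpolation=2)
cv2.imwrite("pics/w4.png",np.hstack([a,np.vstack([b,c,np.zeros((30,380,3),np.uint8)])]))
E
```

```text
[552.12273073 201.54893793  92.67057775] [1.94447114 2.6841252  0.11705964]
```

View pics/w4.png

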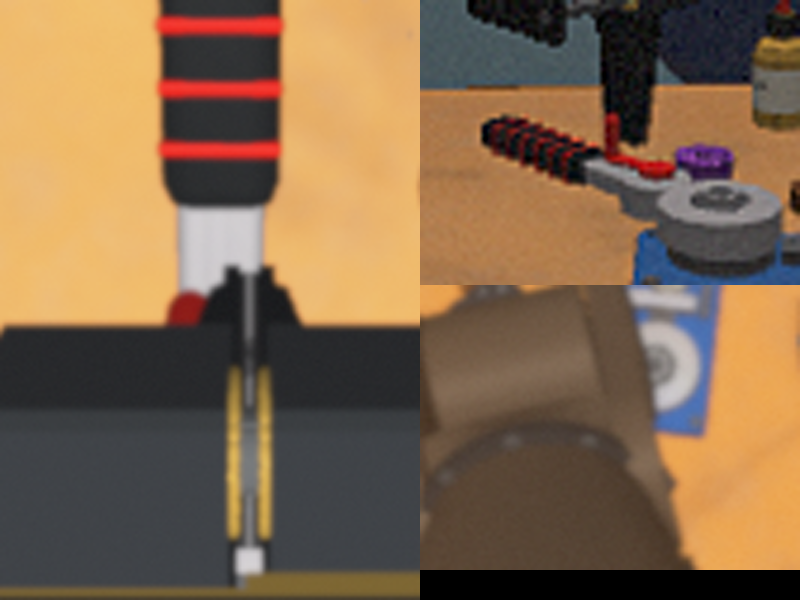

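The post has crossed the handle axis, from +35 px to about −36 px. I'll push a little further to confirm it is on its stop.

Emit:
jog_arm(motion=[[[0,-0.5,0],0],[[0,-1,0],0],[[0,-1.5,0],0],[[0,-2,0],0],[[0,-2,0],0]])

```text
t: 6.05
eef_pos: [550.6, 200.2, 92.6]
tcp_rot: [3.142, 0.0, 2.242]
ft_force: [1.4, 0.9, 0.8]
opening: 0.005
grip_force: 1.2
```

Emit:
jog_arm(motion=[[[0,-0.5,0],0],[[0,-1,0],0],[[0,-1.5,0],0],[[0,-2,0],0],[[0,-2,0],0]])

```text
t: 6.55
eef_pos: [549.1, 199.0, 92.7]
tcp_rot: [3.141, 0.0, 2.242]
ft_force: [2.0, 1.0, 0.9]
opening: 0.002
grip_force: 1.5
```

```bash
python3 - <<'E'
from h import *
s=state(); print(s["eef_pos"],s["ft_force"])
p=read_camera("wrist"); q=read_camera("side")
a=cv2.resize(p["img"][140:340,240:380],None,fx=3,fy=3,interpolation=2)
b=cv2.resize(q["img"][170:230,280:360],(380,285),interpolation=2)
cv2.imwrite("pics/w5.png",np.hstack([a,np.vstack([b,np.zeros((315,380,3),np.uint8)])]))
E
```

```text
[549.07464941 198.95544302  92.67174404] [2.0496331  0.97174943 0.94031718]
```

View pics/w5.png

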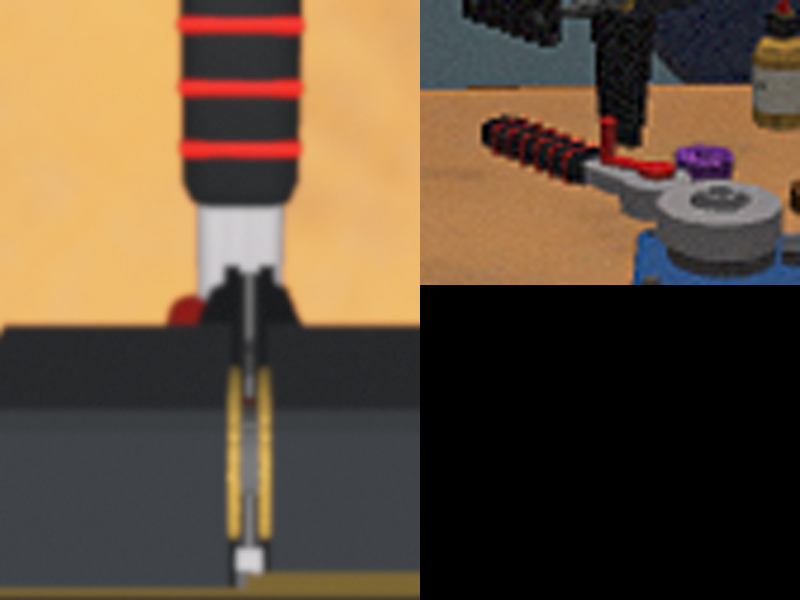

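The lever is still turning: the handle hasn't moved and the force is about 2 N. I'll keep pushing and track the handle and post in the picture by number.

```bash
cat >> h.py <<'E'
def track():
    s=state(); p=read_camera("wrist"); h=cv2.cvtColor(p["img"],cv2.COLOR_BGR2HSV)
    m=((h[...,0]<8)|(h[...,0]>172))&(h[...,1]>170)&(h[...,2]>70)
    o=m.copy(); o[:234]=0; o[250:]=0; o[:,:270]=0; o[:,370:]=0
    st=m.copy(); st[195:]=0; st[:140]=0; st[:,:270]=0; st[:,370:]=0
    y,x=np.nonzero(o); c=cen(st); P=at_z(p,c,55)[0]; B=np.array([595.5,134.5])
    print("post px",x.min(),x.max(),y.min(),"stripes",c.round(1),P.round(1),"hyaw",np.arctan2(*(P[:2]-B)[::-1]).round(3),"R",np.hypot(*(P[:2]-B)).round(1),
     "f",np.round(s["ft_force"],1), "post left edge w",at_z(p,[x.min(),y.min()+4],84)[0].round(1))
E
python3 -c "
from h import *
track()"
```

```text
post px 297 307 239 stripes [319.8 169. ] [520.  231.5  55. ] hyaw 2.232 R 122.9 f [ 2.7  1.  -0.6] post left edge w [532.  197.7  84. ]
```

Emit:
jog_arm(motion=[[[0,-0.5,0],0],[[0,-1,0],0],[[0,-1.5,0],0],[[0,-2,0],0],[[0,-2,0],0]])

```text
t: 7.2
eef_pos: [547.6, 197.8, 92.7]
tcp_rot: [3.141, 0.0, 2.242]
ft_force: [5.1, 0.8, -0.4]
opening: 0.001
grip_force: 2.1
```

```bash
python3 -c "
from h import *
track()"
```

```text
post px 297 307 240 stripes [320.3 169. ] [518.8 230.5  55. ] hyaw 2.245 R 122.9 f [ 5.1  0.8 -0.4] post left edge w [530.9 196.1  84. ]
```

Emit:
jog_arm(motion=[[[0,-0.5,0],0],[[0,-1,0],0],[[0,-1.5,0],0],[[0,-2,0],0],[[0,-2,0],0]])

```text
t: 7.75
eef_pos: [546.1, 196.5, 92.7]
tcp_rot: [3.141, 0.0, 2.242]
ft_force: [5.2, 0.8, -0.5]
opening: 0.003
grip_force: 2.2
```

```bash
python3 -c "
from h import *
track()"
```

```text
post px 297 307 240 stripes [318.4 168.5] [516.2 228.8  55. ] hyaw 2.269 R 123.2 f [ 5.2  0.8 -0.5] post left edge w [529.4 194.8  84. ]
```

The force has risen to about 4.5 N and the handle now moves with the post, so the lever is hard over on the loosening side. I'll back off and drop beside the grip.

Emit:
jog_arm(motion=[[[0,12,0],0],[[0,33,0],0],[[35,36,0],0],[[62,36,0],0],[[62,36,0],0]])

```text
t: 8.3
eef_pos: [533.4, 269.7, 92.2]
tcp_rot: [-3.139, -0.001, 2.244]
ft_force: [0.1, -0.4, -0.0]
opening: 0.003
grip_force: 0.0
```

```bash
python3 - <<'E'
from h import *
s=state(); print(s["eef_pos"],s["ft_force"])
p=read_camera("wrist"); q=read_camera("side")
cv2.imwrite("pics/w6.png",np.hstack([cv2.resize(p["img"][130:280,240:400],(500,469),interpolation=2),cv2.resize(q["img"][170:240,280:340],(300,469),interpolation=2)]))
E
```

```text
[533.35834317 269.72695766  92.23456858] [ 0.14483802 -0.41106579 -0.01294785]
```

View pics/w6.png

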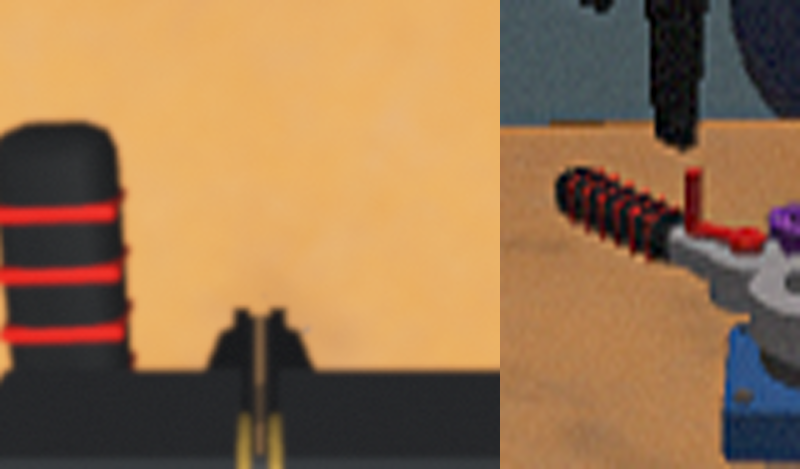

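The post sits on the counterclockwise side of the handle, so the lever is flipped, and the finger is clear of the grip. I'll descend and come to contact.

Emit:
jog_arm(motion=[[[0,0,16],0],[[0,0,31],-0.02],[[-2,-5,31],-0.02],[[-3,-9,31],-0.02],[[-4,-12,31],-0.02]])

```text
t: 8.9
eef_pos: [528.6, 256.3, 62.0]
tcp_rot: [3.141, -0.0, 2.261]
ft_force: [-0.6, -0.5, 0.4]
opening: 0.003
grip_force: 0.0
```

Emit:
jog_arm(motion=[[[0,-2,0],0],[[0,-4,0],0],[[0,-6,0],0],[[0,-8,0],0],[[0,-8,0],0]])

```text
t: 9.4
eef_pos: [522.5, 251.9, 61.9]
tcp_rot: [3.141, 0.0, 2.262]
ft_force: [0.2, 0.8, 0.0]
opening: 0.005
grip_force: 0.5
```

Emit:
jog_arm(motion=[[[0.7,-5.5,0],-0.04],[[1.2,-11,0],-0.08],[[1.4,-16.5,0],-0.12],[[1.4,-22,0],-0.16],[[1.2,-27.6,0],-0.2]])

```text
t: 9.9
eef_pos: [500.9, 235.2, 61.9]
tcp_rot: [3.14, 0.001, 2.464]
ft_force: [2.5, 1.0, 0.3]
opening: 0.005
grip_force: 1.1
```

Emit:
jog_arm(motion=[[[0.5,-4,0],-0.03],[[1,-8,0],-0.06],[[1.2,-12.3,0],-0.09],[[1.4,-16.5,0],-0.12],[[1.4,-20.6,0],-0.15]])

```text
t: 10.4
eef_pos: [486.8, 220.1, 61.8]
tcp_rot: [3.14, 0.001, 2.613]
ft_force: [2.0, 1.7, -0.7]
opening: 0.007
grip_force: 1.0
```

Emit:
jog_arm(motion=[[[0.5,-4,0],-0.03],[[1,-8,0],-0.06],[[1.2,-12.3,0],-0.09],[[1.4,-16.5,0],-0.12],[[1.4,-20.6,0],-0.15]])

```text
t: 10.9
eef_pos: [475.2, 203.0, 61.8]
tcp_rot: [3.141, 0.001, 2.763]
ft_force: [1.8, 1.2, 1.1]
opening: 0.002
grip_force: 0.9
```

Emit:
jog_arm(motion=[[[0.5,-4,0],-0.03],[[1,-8,0],-0.06],[[1.2,-12.3,0],-0.09],[[1.4,-16.5,0],-0.12],[[1.4,-20.6,0],-0.15]])

```text
t: 11.4
eef_pos: [466.3, 184.4, 61.8]
tcp_rot: [3.141, 0.001, 2.913]
ft_force: [2.0, 1.7, 0.9]
opening: 0.002
grip_force: 1.0
```

Emit:
jog_arm(motion=[[[0.4,-2.7,0],-0.02],[[0.7,-5.5,0],-0.04],[[1,-8.2,0],-0.06],[[1.2,-11,0],-0.08],[[1.3,-13.8,0],-0.1]])

```text
t: 11.9
eef_pos: [461.5, 171.2, 61.7]
tcp_rot: [3.141, 0.0, 3.013]
ft_force: [3.1, 4.7, 0.0]
opening: 0.004
grip_force: 2.3
```

Emit:
jog_arm(motion=[[[0.4,-2.7,0],-0.02],[[0.7,-5.5,0],-0.04],[[1,-8.2,0],-0.06],[[1.2,-11,0],-0.08],[[1.3,-13.8,0],-0.1]])

```text
t: 12.4
eef_pos: [458.6, 157.8, 61.7]
tcp_rot: [3.141, 0.001, 3.113]
ft_force: [3.4, 5.7, -0.2]
opening: -0.001
grip_force: 2.8
```

```bash
python3 - <<'E'
from h import *
s=state(); r=s["eef_pos"][:2]-np.array([595.5,134.5]); a=s["tcp_rot"][2]
print(r@[np.cos(a),np.sin(a)], r@[np.sin(a),-np.cos(a)], np.array(s["ft_force"][:2])@[np.sin(a),-np.cos(a)],s["joints"])
E
```

```text
137.47496129817358 19.380705099117563 5.778460717628874 [ 1.94852163e-01  5.75080681e-01  2.06166756e+00  5.97381546e-04
  5.03767163e-01 -1.34821355e+00]
```

Emit:
jog_arm(motion=[[[0.4,-2.7,0],-0.02],[[0.7,-5.5,0],-0.04],[[1,-8.2,0],-0.06],[[1.2,-11,0],-0.08],[[1.3,-13.8,0],-0.1]])

```text
t: 12.9
eef_pos: [457.1, 144.0, 61.7]
tcp_rot: [3.141, 0.001, -3.07]
ft_force: [3.1, 5.9, -0.8]
opening: 0.004
grip_force: 2.7
```

Emit:
jog_arm(motion=[[[0.4,-2.7,0],-0.02],[[0.7,-5.5,0],-0.04],[[1,-8.2,0],-0.06],[[1.2,-11,0],-0.08],[[1.3,-13.8,0],-0.1]])

```text
t: 13.4
eef_pos: [456.7, 130.2, 61.7]
tcp_rot: [3.141, 0.001, -2.97]
ft_force: [3.7, 6.6, -0.8]
opening: 0.006
grip_force: 2.7
```

Emit:
jog_arm(motion=[[[0.4,-2.7,0],-0.02],[[0.7,-5.5,0],-0.04],[[1,-8.2,0],-0.06],[[1.2,-11,0],-0.08],[[1.3,-13.8,0],-0.1]])

```text
t: 13.9
eef_pos: [457.6, 116.4, 61.7]
tcp_rot: [3.141, 0.001, -2.87]
ft_force: [2.8, 5.9, 1.1]
opening: 0.003
grip_force: 2.7
```

Emit:
jog_arm(motion=[[[0.2,-1.4,0],-0.01],[[0.4,-2.7,0],-0.02],[[0.5,-4.1,0],-0.03],[[0.7,-5.5,0],-0.04],[[0.7,-5.5,0],-0.04]])

```text
t: 14.4
eef_pos: [458.1, 110.8, 61.7]
tcp_rot: [3.141, 0.0, -2.83]
ft_force: [1.0, 4.0, 1.2]
opening: 0.005
grip_force: 1.6
```

Emit:
jog_arm(motion=[[[0.2,-1.4,0],-0.01],[[0.4,-2.7,0],-0.02],[[0.5,-4.1,0],-0.03],[[0.7,-5.5,0],-0.04]])

```text
t: 14.8
eef_pos: [459.1, 105.5, 61.7]
tcp_rot: [3.141, 0.0, -2.79]
ft_force: [2.3, 6.7, 1.1]
opening: 0.005
grip_force: 2.7
```

Emit:
jog_arm(motion=[[[0.2,-1.4,0],-0.01],[[0.3,-2,0],-0.015],[[0.4,-2.7,0],-0.02]])

```text
t: 15.1
eef_pos: [459.8, 102.8, 61.7]
tcp_rot: [3.141, 0.001, -2.77]
ft_force: [1.9, 6.4, 0.9]
opening: 0.007
grip_force: 2.7
```

Emit:
jog_arm(motion=[[[0.2,-1.4,0],-0.01],[[0.4,-2.7,0],-0.02],[[0.5,-4.1,0],-0.03]])

```text
t: 15.4
eef_pos: [460.6, 98.8, 61.7]
tcp_rot: [3.141, 0.0, -2.74]
ft_force: [1.6, 6.5, 2.3]
opening: 0.006
grip_force: 2.7
```

Emit:
jog_arm(motion=[[[0.2,-1.4,0],-0.01],[[0.3,-2,0],-0.015],[[0.4,-2.7,0],-0.02]])

```text
t: 15.7
eef_pos: [461.3, 96.2, 61.7]
tcp_rot: [3.141, 0.0, -2.721]
ft_force: [1.5, 6.7, 1.2]
opening: 0.002
grip_force: 2.9
```

Emit:
jog_arm(motion=[[[0.2,-1.4,0],-0.01],[[0.3,-2,0],-0.015],[[0.4,-2.7,0],-0.02]])

```text
t: 16.0
eef_pos: [462.0, 93.7, 61.6]
tcp_rot: [3.141, 0.0, -2.701]
ft_force: [2.3, 8.6, 0.7]
opening: 0.005
grip_force: 3.8
```

The force is climbing. I'll pause to see whether it stays, which would mean the stop, or relaxes.

Emit:
jog_arm(motion=[[[0.1,-0.7,0],-0.005],[[0.1,-0.7,0],-0.005],[[0.1,-0.7,0],-0.005],[[0.1,-0.7,0],-0.005],[[0.1,-0.7,0],-0.005]])

```text
t: 16.5
eef_pos: [462.2, 93.0, 61.7]
tcp_rot: [3.141, 0.0, -2.696]
ft_force: [1.5, 7.7, 0.5]
opening: 0.006
grip_force: 3.3
```

Emit:
jog_arm(motion=[[[0,0,0],0],[[0,0,0],0],[[0,0,0],0],[[0,0,0],0],[[0,0,0],0]])

```text
t: 17.0
eef_pos: [462.2, 93.0, 61.6]
tcp_rot: [3.141, 0.0, -2.696]
ft_force: [1.3, 8.0, 1.0]
opening: 0.004
grip_force: 3.3
```

Emit:
jog_arm(motion=[[[0.1,-0.7,0],-0.005],[[0.2,-1.4,0],-0.01],[[0.2,-1.4,0],-0.01],[[0.2,-1.4,0],-0.01],[[0.2,-1.4,0],-0.01]])

```text
t: 17.5
eef_pos: [462.6, 91.8, 61.6]
tcp_rot: [3.141, 0.0, -2.686]
ft_force: [1.9, 10.1, 1.0]
opening: 0.006
grip_force: 3.8
```

The force climbs with each push and holds through the pause, so the clamp is at its open stop. I'll back away and lift clear.

Emit:
jog_arm(motion=[[[0,3,0],0],[[0,12,0],0],[[0,28,0],0],[[0,30,-40],0],[[0,30,-85],0]])

```text
t: 18.0
eef_pos: [447.7, 118.7, 146.3]
tcp_rot: [3.14, -0.005, -2.685]
ft_force: [0.7, 0.5, 0.2]
opening: 0.002
grip_force: 0.0
```

Emit:
jog_arm(motion=[[[0,30,-40],0],[[20,75,-60],0],[[40,120,-60],0],[[50,150,-60],0],[[50,150,-60],0]])

```text
t: 18.5
eef_pos: [335.4, 232.4, 206.8]
tcp_rot: [3.141, -0.001, -2.682]
ft_force: [0.3, 0.1, -1.1]
opening: 0.003
grip_force: 0.0
```

```bash
python3 - <<'E'
from h import *
s=state(); print(s["t"],s["eef_pos"],s["ft_force"])
p=read_camera("top"); q=read_camera("side")
cv2.imwrite("pics/f.png",np.hstack([cv2.resize(p["img"][135:255,250:360],(440,480),interpolation=2),cv2.resize(q["img"][165:265,280:355],(360,480),interpolation=2)]))
E
```

```text
18.5 [335.41268842 232.42793652 206.75293006] [ 0.25377009  0.09090551 -1.12792153]
```

View pics/f.png

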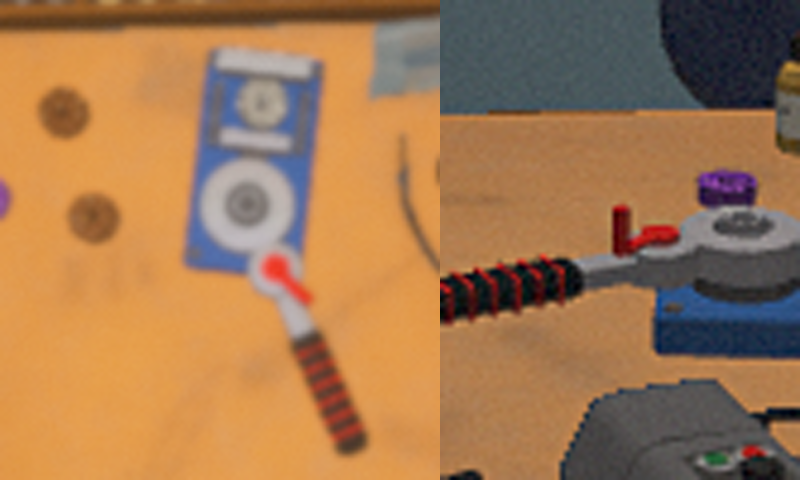

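The handle has swung to about (352,445), the lever is still on the loosening side, the disc is in the clamp, and the jaw now stands off the disc. I'm handing in.

```bash
python3 -c "
from cell import job_done
print(job_done())"
```

```text
the job is handed in; nothing more can be done
None
```

I flipped the red lever fully to the loosening side, then swung the handle counterclockwise until I felt the clamp reach its open stop; the disc is still in the clamp, the arm is clear, and the job is handed in (no verdict came back).

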